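# Tip a labelled bottle carton onto the label-camera mat and take its picture

### The arm

A 6-joint arm with a two-finger parallel gripper is mounted at the origin on the work surface. World frame = base frame: x ahead of the robot, y to its left, z up, the work surface at z = 0. Lengths are in m, angles in rad, forces in N, time in s.
With the tool pointing down it reaches from about 0.3 to 0.875 m from the base axis. Payload 6.4 kg.
Tool frame: the origin (TCP) lies at the very end of the fingers, on their centre line; the grasp point (between the pads) lies 19 mm behind it; z points along the fingers, y is the direction in which the jaws open and shut (so a half turn about z gives the same grasp; the last joint's range is limited). The gripper opens to 88 mm and grips with 3 to 60 N. Pads are 18 mm wide; open, the fingers measure 123 mm over their backs; the gripper's body (75 mm by 187 mm) begins 45 mm behind the grasp point.
Start: joints at [0.98, 0.181, 1.607, -0, 1.354, -0.206], TCP at [0.216, 0.533, 0.239] pointing down, gripper open.
Joint ranges: [-2.99, 2.99], [-0.89, 2.07], [0.3, 2.58], [-1.14, 4.28], [0, 2.63], [-3.12, 3.12]. Speed limits (rad/s): [2.57, 2.57, 3.01, 3.14, 3.14, 3.14].

### API

Orientations are given as a rotation vector (axis times angle).
In Python, from bench import arm, cams gives the robot as it stands. The module is installed in compiled form; this text tells all that it offers.
- The arm moves only by the tool apply_moves, never from a script. Its argument "deltas" is a list of rows, each an object of numbers: "dx", "dy", "dz": the shift along the tool's x, y, z in mm; "rx", "ry", "rz": the turn, a rotation vector about the tool's x, y, z in rad; "gripper": the closure in counts, from 0 (fully open) to 255 (shut). A call has 1 to 10 rows; each row is the pose to reach, as a shift and turn from the pose commanded when the call began, along the tool's axes at that moment; what a row does not reach only later rows make up. A row lasts 1/10 s, in which the tool goes at most 50 mm and 8.59 degrees, less where a joint would pass 70% of its speed; a pose out of reach is approached as far as the arm can. A call with a gripper value outside its range is refused whole. The fingers move at their own pace and stop on an object; "squeeze" is the grip in N (left out, the last holds). Time passes only in rows, so rows that repeat a pose let the fingers close. It gives the time, the measured TCP pose, the force and the opening at its end, in the units of the state.
- arm.sense(): the state, without advancing time (a new reading comes with each control period).
- cams.read_camera(name): name is "side" or "top"; returns (picture, depth): 480x640x3 uint8, red, green, blue; 480x640 float32, m along the optical axis (not along the pixel's ray), 0 where there is no reading.
- cams.camera_info(name): a dict with "fx", "fy", "cx", "cy" (pixels), "eye" and "rotation" of the camera in the world. Camera axes: x right, y up, looking along -z (the intrinsics and any distortion apply to the point x, -y, -z); pixel columns grow to the right and rows downward; lengths in m; the calibration is good to about 2 mm. A picture is of the moment at which its call begins. camera_info takes no time and is no camera call.
- arm.job_done(): hands the job in, once; it reports no verdict.
The state is a dict: "t": time; "joints": joint angles; "qvel": joint speeds; "tau": joint torques, N m; "tool_pos": TCP position; "tcp_rot": TCP orientation; "ft_force": force on the tool from outside, world axes, zero at the start; "moment": the same for the moment, N m; "grip_width": finger opening in m.
Only numpy, scipy, OpenCV 4.12 (cv2) and the standard library are available. Lean on these libraries where they do the work, as an engineer would, in place of code of your own. Each camera call takes 0.05 s, during which the arm holds its last target. There are 200 camera calls.

### The job

Slide the carton that has the white label, still standing, up to the near end of the camera mat, then push it over near its top so that it lands label up, wholly inside the yellow outline. Then press the green capture button on the camera stand all the way down and let it go. Only push with the fingertips: do not lift the carton, do not lay it down off the mat and slide it on, and leave the other goods, and the camera stand apart from its button, undisturbed.

Things in the scene. Friction and masses are not known exactly. Their poses are not given: they have to be found in the camera images.
- carton: closed cardboard carton, 70 x 70 x 200 mm, 0.3 to 0.65 kg, standing 35 to 100 mm off the outline's near (-y) end, within 15 mm of the mat's long centre line. White label on its -y face (away from the mat), upper half, folded 22 mm over the top. Origin: centre of its underside; z runs up to its top, +y points to the mat (within 8 degrees of the mat's +y)
- foot_a (a point): carton corner at its foot edge (the +y bottom edge), -x end: 35 mm along -x, 35 mm along +y from its origin. Pushed on the label side below about 40 mm height the carton slides upright; pushed above about 80 mm it tips about the foot edge, past balance at 19 degrees; the edge slips 2 to 15 mm forward (to +y) as it falls, and the carton lies 200 mm long from it
- foot_b (a point): the other corner of the foot edge: 35 mm along +x and 35 mm along +y from the carton's origin
- top_a (a point): carton corner 200 mm above foot_a, at the top edge on the mat side
- top_b (a point): carton corner 200 mm above foot_b
- station: fixed label station. Origin: centre of the marked mat, on the work surface. The mat is flat and dark, with no raised edge; its yellow outline measures (outer edges) 260 mm along the station's y (-130 to +130) and 150 mm along its x (-75 to +75). The carton starts off its -y end, the near end; the camera stand is off its +y end
- camera_head (a point): camera head on its stand, this point its centre, 302 mm above the work surface; the head reaches down to 270 mm. Its post, 16 mm thick, rises at x +105, y +195 mm in the station's frame from a grey base 210 x 74 x 18 mm centred at x +25, y +195 mm (its edge is 28 mm past the outline)
- button (a joint): green capture button, spring return: 0 released, 0.006 m fully down (about 5 N), pressed straight down
- button_top (a point): centre of the button's top face, 32 mm across, 36 mm above the work surface when released, at x -45, y +195 mm in the station's frame
- blank_carton: standing cardboard carton like the other (70 x 70 x 200 mm) but WITHOUT a white label; leave it alone. Origin: centre of its underside
- olive_jar_1: glass jar of olives, 82 mm across, 140 mm high; origin under its centre
- olive_jar_2: the second olive jar, the same
- oil_bottle_1: dark oil bottle, 60 mm across, 245 mm high; origin under its centre
- oil_bottle_2: the second oil bottle, the same
- pate_jar_1: small jar with a brown paper cap, 68 mm across, 68 mm high, standing beside the mat on the side away from the robot; origin under its centre
- pate_jar_2: the second small jar, the same
- tape_roll: roll of brown tape lying flat, 92 mm across, 48 mm high, beside the mat on the robot's side; origin under its centre
There are look-alikes about, which are no part of the job. Leave any purple look-alike of the carton alone.

How it is judged:
On the way, in this order (a step that is already met when the one before it is completed fails the run):
1. the labelled carton lies still, label up, inside the yellow outline (angle between carton's own y axis and vertical above 3 rad and linear speed of carton below 0.02 m/s and x of foot_a in the frame of station between -0.079 and 0.079 m and y of foot_a in the frame of station between -0.134 and 0.134 m and x of foot_b in the frame of station between -0.079 and 0.079 m and y of foot_b in the frame of station between -0.134 and 0.134 m and x of top_a in the frame of station between -0.079 and 0.079 m and y of top_a in the frame of station between -0.134 and 0.134 m and x of top_b in the frame of station between -0.079 and 0.079 m and y of top_b in the frame of station between -0.134 and 0.134 m), for 0.2 s.
2. the capture button is pressed fully down (value of joint button above 0.005 m), for 0.05 s.
At the end, for the whole second after the job is handed in: The carton lies at rest, label up (within 8 degrees), all of its footprint inside the outer edges of the yellow outline (4 mm grace), and the capture button has been pressed (at least 5 of 6 mm) after that and is up again (all of step 1 and angular speed of carton below 0.1 rad/s and value of joint button below 0.002 m); the robot touches nothing.
It fails at once if the carton is lifted (its foot edge leaves the table by more than 15 mm, or the centre of its underside rises above 60 mm) (height (world z) of each of foot_a, foot_b above 0.015 m or height (world z) of carton above 0.06 m).
It fails at once if the carton comes to lie more than 15 mm outside the yellow outline, or falls on another face than the one opposite its label ((angle between carton's own z axis and vertical above 1.45 rad and not (x of foot_a in the frame of station between -0.09 and 0.09 m and y of foot_a in the frame of station between -0.145 and 0.145 m and x of foot_b in the frame of station between -0.09 and 0.09 m and y of foot_b in the frame of station between -0.145 and 0.145 m and x of top_a in the frame of station between -0.09 and 0.09 m and y of top_a in the frame of station between -0.145 and 0.145 m and x of top_b in the frame of station between -0.09 and 0.09 m and y of top_b in the frame of station between -0.145 and 0.145 m)) or (angle between carton's own z axis and vertical above 1.2 rad and angle between carton's own y axis and vertical below 2.6 rad)).
It fails at once if the button is pressed before the carton lies label up on the mat (value of joint button above 0.003 m and angle between carton's own y axis and vertical below 2.9 rad).
It fails at once if the carton strikes the camera stand, or the stand is struck with more than 40 N (contact force between carton and station above 1 N or contact force between any of the arm, the fingers and station above 40 N).
It fails at once if one of the other goods is moved more than 20 mm or tipped (distance of any of blank_carton, olive_jar_1, olive_jar_2, oil_bottle_1, oil_bottle_2, pate_jar_1, pate_jar_2, tape_roll from where it was at the start of the episode above 0.02 m or angle between any of blank_carton, olive_jar_1, olive_jar_2, oil_bottle_1, oil_bottle_2, pate_jar_1, pate_jar_2, tape_roll's own z axis and vertical above 0.3 rad).
It also fails if it takes over 51 s, if anything falls off the work surface, if the arm or the gripper's body presses on something with over 40 N, if the wrist force passes 120 N, or if a joint passes its speed limit or range.

## Working session

There is one attempt and no reset: what is moved stays moved. The work goes in short steps, Python scripts to look and compute and a tool call to move; the robot and the scene stay as the last step left them, time stands still between calls to the robot, and variables do not carry over. Pictures are saved under pics/ and viewed, about 8 in all and at most 12, crops included, and the job is handed in when it is done.

Besides the shell and the picture viewer there is one more tool, called after ">>>" as a command line: name --argument value ..., lists and objects as JSON in quotes. apply_moves: Moves the arm, as the interface text tells. Its arguments: {"type":"object","properties":{"deltas":{"type":"array","items":{"type":"object","properties":{"dx":{"type":"number"},"dy":{"type":"number"},"dz":{"type":"number"},"rx":{"type":"number"},"ry":{"type":"number"},"rz":{"type":"number"},"gripper":{"type":"number"}}}},"squeeze":{"type":"number"}},"required":["deltas"]}

```bash
mkdir -p pics
cat > h.py <<'E'
import numpy as np, cv2
from bench import arm, cams
def world(name,d,u,v,z=None):
    """pixel -> world by depth, or by plane z"""
    i=cams.camera_info(name); R=np.array(i['rotation']).reshape(3,3); e=np.array(i['eye'])
    r=R@np.array([(u-i['cx'])/i['fx'],-(v-i['cy'])/i['fy'],-1.])
    s=d[int(v),int(u)] if z is None else (z-e[2])/r[2]
    return e+s*r
def shot(name):
    p,d=cams.read_camera(name); np.savez(f'/tmp/{name}.npz',p=p,d=d); return p,d
def load(name):
    f=np.load(f'/tmp/{name}.npz'); return f['p'],f['d']
def save(p,f,box=None,k=1):
    if box: p=p[box[1]:box[3],box[0]:box[2]]
    cv2.imwrite('pics/'+f,cv2.resize(p[:,:,::-1],None,fx=k,fy=k,interpolation=cv2.INTER_CUBIC))
E
python3 - <<'E'
from h import *
for n in('top','side'):
    p,d=shot(n); save(p,n+'0.png'); print(cams.camera_info(n))
print(arm.sense())
E
```

```text
{'fx': 436.43448963429296, 'fy': 436.43448963429296, 'cx': 318.3770405496237, 'cy': 234.83712835037417, 'eye': array([0.38113266, 0.06564284, 1.23233466]), 'rotation': array([ 0.13102013, -0.15440156, -1.58112893])}
{'fx': 569.7124328109892, 'fy': 569.7124328109892, 'cx': 317.86325582929777, 'cy': 233.94350085478328, 'eye': array([0.48958032, 1.15772042, 1.23420383]), 'rotation': array([ 0.06262049, -1.21279756, -2.8351155 ])}
{'t': 0.1, 'joints': array([ 9.79722324e-01,  1.81480940e-01,  1.60786237e+00,  2.74489577e-05,
        1.35379260e+00, -2.06291736e-01]), 'qvel': array([-1.24613895e-03,  6.81977810e-05, -4.46350849e-03, -9.70021190e-04,
       -5.93809980e-04,  1.49399492e-03]), 'tau': array([-5.94329540e-04, -4.34814155e+01, -3.42693973e+01,  7.03535951e-02,
        3.41043260e-02, -8.16902087e-06]), 'tool_pos': array([0.21554049, 0.53257809, 0.2379143 ]), 'tcp_rot': array([-6.00582515e-01, -3.08301493e+00,  2.21724057e-03]), 'ft_force': array([-0.01189123,  0.9015164 ,  0.0288593 ]), 'moment': array([ 0.00180532, -0.00748822,  0.00860797]), 'grip_width': 0.08846701916666146}
```

View pics/top0.png

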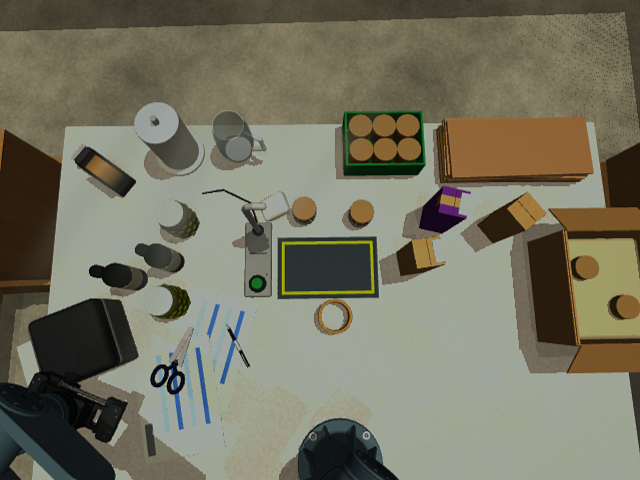

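View pics/side0.png

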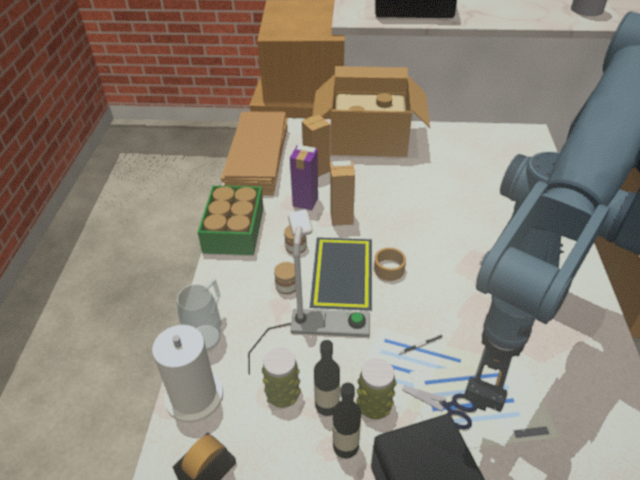

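```bash
sed -i "s/R=np.array(i\['rotation'\]).reshape(3,3)/R=cv2.Rodrigues(np.array(i['rotation']))[0]/" h.py
python3 - <<'E'
from h import *
p,d=load('top'); a=p[190:310,235:555]
save(p,'c1.png',(235,190,555,310),2.5)
q,e=load('side'); save(q,'s1.png',(280,100,420,350),2.4)
im=np.vstack([cv2.resize(p[185:310,235:555],None,fx=2.5,fy=2.5,interpolation=2), np.pad(cv2.resize(q[100:240,270:400],None,fx=2,fy=2),((0,0),(0,540),(0,0)))])
save(im,'crop1.png')
# yellow mask -> outline, and station pose
w=cv2.cvtColor(p,cv2.COLOR_RGB2HSV)
m=cv2.inRange(w,(25,150,100),(35,255,255)); m[:, :270]=0;m[:,390:]=0; m[:230]=0;m[305:]=0
c=max(cv2.findContours(m,0,1)[0],key=cv2.contourArea)
pts=np.array([world('top',d,u,v,0)[:2] for u,v in c[:,0]],np.float32)
r=cv2.minAreaRect(pts); print('mat',r,cv2.boxPoints(r))
# height map around carton
vv,uu=np.mgrid[225:285,385:455]; P=np.array([world('top',d,u,v) for u,v in zip(uu.ravel(),vv.ravel())])
t=P[P[:,2]>.19]; r=cv2.minAreaRect(t[:,:2].astype(np.float32)); print('carton top',r,cv2.boxPoints(r),len(t),t[:,2].mean())
for u,v in[(258,284),(303,209),(361,213),(333,316),(440,210),(525,210)]: print(u,v,world('top',d,u,v))
E
```

```text
mat ((0.5141617655754089, 0.020561978220939636), (0.2587203085422516, 0.15129514038562775), 89.8804702758789) [[ 0.4382445  -0.10864007]
 [ 0.5895393  -0.10895571]
 [ 0.59007907  0.14976403]
 [ 0.43878424  0.15007967]]Traceback (most recent call last):
  File "<stdin>", line 14, in <module>
  File "h.py", line 5, in world
    i=cams.camera_info(name); R=cv2.Rodrigues(np.array(i['rotation']))[0]; e=np.array(i['eye'])
ValueError: time passes only in moves, steps and waits
```

View pics/crop1.png

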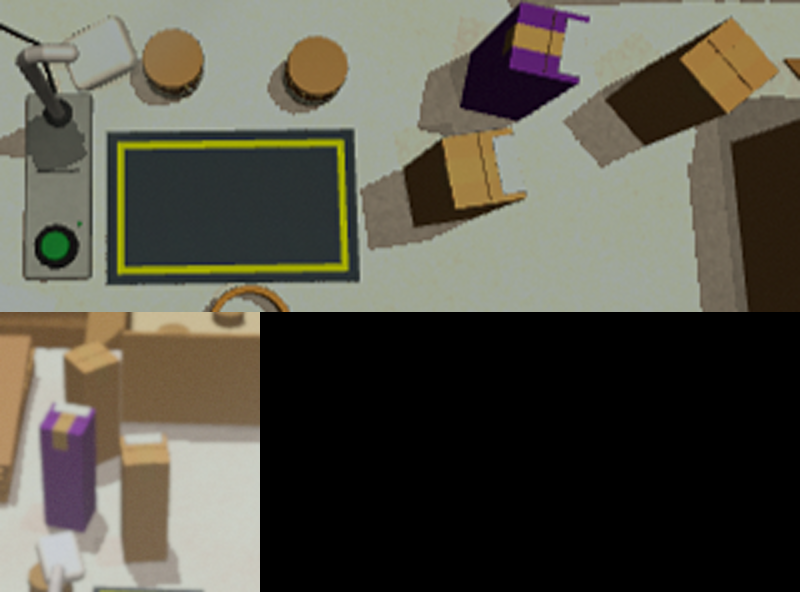

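The crop shows three standing cartons. The purple one (px 445,210) is the look-alike, the brown one without a label (px 525,212) is the blank, and the brown one with a white flap on its right (-y) top edge (px 429,256) is the target. The side view also shows white on the target's top (side px ~342,165). The stand and the green button are at px (257,288).

```bash
python3 - <<'E'
s=open('h.py').read()
s=s.replace("def world(","import functools\ncams_info=functools.lru_cache(None)(cams.camera_info)\ndef world(",1).replace("i=cams.camera_info(name)","i=cams_info(name)")
open('h.py','w').write(s)
E
python3 - <<'E'
from h import *
p,d=load('top')
vv,uu=np.mgrid[225:285,385:455]; P=np.array([world('top',d,u,v) for u,v in zip(uu.ravel(),vv.ravel())])
t=P[(P[:,2]>.185)&(P[:,2]<.22)]; r=cv2.minAreaRect(t[:,:2].astype(np.float32)); print('carton top',r,cv2.boxPoints(r),len(t),t[:,2].mean())
# image corners of top from crop (2.5x, origin 235,185)
for n,u,v in[('NWx',444,138),('SWx',457,209),('NEx',512,128),('SEx',526,199)]: print(n,world('top',d,235+u/2.5,185+v/2.5,.2))
for n,u,v in[('foot+x?',405,168),('foot-x',415,227)]: print(n,world('top',d,235+u/2.5,185+v/2.5,0))
print('button',world('top',d,235+56/2.5,185+246/2.5,.036))
for u,v in[(303,209),(361,213),(333,300),(440,210),(525,210),(445,189),(430,228)]: print(u,v,world('top',d,u,v))
vv,uu=np.mgrid[180:240,410:475]; P=np.array([world('top',d,u,v) for u,v in zip(uu.ravel(),vv.ravel())])
t=P[(P[:,2]>.185)&(P[:,2]<.22)]; r=cv2.minAreaRect(t[:,:2].astype(np.float32)); print('purple',cv2.boxPoints(r),len(t))
# side view points: carton front bottom corners
q,e=load('side')
for u,v in[(270+125/2,100+(558-312)/2),(270+166/2,100+(561-312)/2)]: print('sidefoot',world('side',e,u,v,0))
E
```

```text
carton top ((0.5264720320701599, -0.21381667256355286), (0.07016192376613617, 0.07216054946184158), 8.237123489379883) [[ 0.48658377 -0.18313468]
 [ 0.4969222  -0.25455078]
 [ 0.5663603  -0.24449867]
 [ 0.55602187 -0.17308256]] 892 0.1986307066882519
NWx [ 0.55407673 -0.17785425  0.2       ]
SWx [ 0.48542007 -0.18646231  0.2       ]
NEx [ 0.56293621 -0.24421986  0.2       ]
SEx [ 0.49398954 -0.25303205  0.2       ]
foot+x? [ 0.55345305 -0.17839733  0.        ]
foot-x [ 0.48592802 -0.18644541  0.        ]
button [0.46811841 0.21445202 0.036     ]
303 209 [0.66765311 0.08755098 0.06581801]
361 213 [ 0.65405282 -0.07144655  0.06680626]
333 300 [0.41977344 0.0096859  0.04501907]
440 210 [ 0.62757697 -0.24872273  0.20105679]
525 210 [ 0.62513439 -0.45787066  0.19985346]
445 189 [ 0.68260042 -0.26699351  0.1936323 ]
430 228 [ 0.61765123 -0.27039059  0.02529991]
purple [[ 0.5139548  -0.25471655]
 [ 0.6650049  -0.34409693]
 [ 0.7082166  -0.27107045]
 [ 0.5571665  -0.18169007]] 928
sidefoot [ 0.5532426  -0.18499822  0.        ]
sidefoot [ 0.48760409 -0.18137054  0.        ]
```

Run:
```python
from h import *
H={}
G=np.zeros((30,26))  # x .2..0.8 , y -.62..-.1, 20 mm cells
for n in('top','side'):
    p,d=load(n); i=cams_info(n); R=cv2.Rodrigues(i['rotation'])[0]
    v,u=np.mgrid[0:480,0:640]; r=np.stack([(u-i['cx'])/i['fx'],-(v-i['cy'])/i['fy'],-np.ones(u.shape)],-1)@R.T
    P=(i['eye']+r*d[...,None])[d>0]
    k=((P[:,0]-.2)/.02).astype(int);j=((P[:,1]+.62)/.02).astype(int)
    ok=(P[:,0]>.2)&(P[:,0]<.8)&(P[:,1]>-.62)&(P[:,1]<-.1)&(P[:,2]<.5)
    np.maximum.at(G,(k[ok],j[ok]),P[ok,2])
    if n=='top':
        hsv=cv2.cvtColor(p,cv2.COLOR_RGB2HSV)[d>0]
        m=ok&(hsv[:,0]>125)&(hsv[:,0]<155)&(hsv[:,1]>100)&(P[:,2]>.19)&(P[:,2]<.21)
        print('purple top',cv2.boxPoints(cv2.minAreaRect(P[m,:2].astype(np.float32))))
print('y(cm):',' '.join('%3d'%(-62+2*j) for j in range(26)))
for k in range(29,-1,-1): print('x%.2f'%(.2+.02*k),' '.join('%3d'%(G[k,j]*1000) for j in range(26)))
```

```text
purple top [[ 0.60674256 -0.3098566 ]
 [ 0.6738576  -0.32648194]
 [ 0.69039506 -0.25972188]
 [ 0.62328    -0.24309653]]
y(cm): -62 -60 -58 -56 -54 -52 -50 -48 -46 -44 -42 -40 -38 -36 -34 -32 -30 -28 -26 -24 -22 -20 -18 -16 -14 -12
x0.78  75  77  75  78  75  76  76  75  78  80  77  76  77  76  76  67   7   3  93  95  98  96  93  96  98  94
x0.76  77  78  76  77  79  76  78  78  78  77  81  79  75  80  75  68   5   7   4   4   7   5   5   6   5   8
x0.74  70  71  75  73  72  74  73  76  73  74  73  76  76  75  76  77   5   8   7   4   5  10   6   5   8   7
x0.72   7   7   5   4   9   8   5   3   8   8   3   8   8   5   5   9   4   6   4   5   8   6   4   5   5   6
x0.70   5   5   5   0   3   4   3   5   4   7   6   4   7   5   8   7   5   7   8   7   4   8   8   4   4   5
x0.68   3   1   0   0   0   3   5   3   2   3   6   4   0   0   0 199 204 202 202   5   4   6   3   6   4  62
x0.66   2   0   0   0   0   0   0 204 203   2   3   3   0   0 202 205 203 206 204   7   3   4   3   4   2  70
x0.64 135 130 133 131   0   0 203 204 205 205 182   7   2   0 201 205 206 207 204 144   3   4   4  
[... 1730 characters left out ...]
   6   5   7   6   6   6   7   6   5   6
x0.30 198 197 199 197   5  10   6   6   7   5   9   5   7   5   5   9   6   5   5   5   8   7   7   7   7   6
x0.28 198 197 195 193   3   7   5   5   5  10   6   5   5   6   9   6   7   6   6   5   5   8   9   8   6   6
x0.26 177 178 176 174   8   8  11   9   5   5   6   7   6  10   6   6   6  10   5   6   7   6   6   5   8   8
x0.24 155 154 156 155   7   6   7  12   7   7   7   8   6   6   4   7   7   6   6   5   6   5   6   5   7   9
x0.22 134 132 135 137   6   8   5   7  11   9  10   7   7   6   8   7   6   5   5   7   4   5   6   5   6   5
x0.20   8   8   5   5   6   7   4   6   6  11   7   6   6   7   5   8   4   7   4   7   9   6   6   9   5   7
```

```bash
cat >> h.py <<'E'
from scipy.spatial.transform import Rotation as Ro
def tool(tilt,yaw=0):
    s,c=np.sin(tilt),np.cos(tilt); return Ro.from_euler('z',yaw)*Ro.from_matrix(np.array([[0,c,s],[1,0,0],[0,s,-c]]).T)
def go(pos,R):
    S=arm.sense(); C=Ro.from_rotvec(S['tcp_rot'])
    print('mm',np.round(C.inv().apply(np.array(pos)-S['tool_pos'])*1000,1),'rv',np.round((C.inv()*R).as_rotvec(),4),'at',S['tool_pos'].round(4),'t',S['t'])
E
python3 - <<'E'
from h import *
go([.216,.533,.36],tool(.7)); go([.40,.1,.36],tool(.7)); go([.475,-.33,.32],tool(.7))
E
```

```text
mm [  -0.2    0.4 -122.1] rv [-0.4157  0.6153  1.1344] at [0.2155 0.5326 0.2379] t 0.1
mm [-333.3 -331.9 -121.7] rv [-0.4157  0.6153  1.1344] at [0.2155 0.5326 0.2379] t 0.1
mm [-564.2 -702.2  -81.2] rv [-0.4157  0.6153  1.1344] at [0.2155 0.5326 0.2379] t 0.1
```

>>> apply_moves --deltas '[{"dx": 0,"dy": 0,"dz": -120,"gripper": 139},{"dx": 0,"dy": 0,"dz": -120,"gripper": 139},{"dx": 0,"dy": 0,"dz": -120,"gripper": 139},{"dx": -333,"dy": -332,"dz": -122,"rx": 0,"ry": 0,"rz": 1.134,"gripper": 139},{"dx": -333,"dy": -332,"dz": -122,"rx": 0,"ry": 0,"rz": 1.134,"gripper": 139},{"dx": -333,"dy": -332,"dz": -122,"rx": 0,"ry": 0,"rz": 1.134,"gripper": 139},{"dx": -333,"dy": -332,"dz": -122,"rx": 0,"ry": 0,"rz": 1.134,"gripper": 139},{"dx": -333,"dy": -332,"dz": -122,"rx": 0,"ry": 0,"rz": 1.134,"gripper": 139},{"dx": -333,"dy": -332,"dz": -122,"rx": 0,"ry": 0,"rz": 1.134,"gripper": 139},{"dx": -333,"dy": -332,"dz": -122,"rx": 0,"ry": 0,"rz": 1.134,"gripper": 139}]'

```text
invalid input at $.deltas[0]: expected keys dx, dy, dz, rx, ry, rz, gripper
```

Run:
```python
from h import *
print(arm.sense()); go([.475,-.33,.32],tool(.7))
```

```text
{'t': 0.1, 'joints': array([ 9.79722324e-01,  1.81480940e-01,  1.60786237e+00,  2.74489577e-05,
        1.35379260e+00, -2.06291736e-01]), 'qvel': array([-1.24613895e-03,  6.81977810e-05, -4.46350849e-03, -9.70021190e-04,
       -5.93809980e-04,  1.49399492e-03]), 'tau': array([-5.94329540e-04, -4.34814155e+01, -3.42693973e+01,  7.03535951e-02,
        3.41043260e-02, -8.16902087e-06]), 'tool_pos': array([0.21554049, 0.53257809, 0.2379143 ]), 'tcp_rot': array([-6.00582515e-01, -3.08301493e+00,  2.21724057e-03]), 'ft_force': array([-0.01189123,  0.9015164 ,  0.0288593 ]), 'moment': array([ 0.00180532, -0.00748822,  0.00860797]), 'grip_width': 0.08846701916666146}
mm [-564.2 -702.2  -81.2] rv [-0.4157  0.6153  1.1344] at [0.2155 0.5326 0.2379] t 0.1
```

>>> apply_moves --deltas '[{"dx": 0,"dy": 0,"dz": -120,"rx": 0,"ry": 0,"rz": 0,"gripper": 139},{"dx": 0,"dy": 0,"dz": -120,"rx": 0,"ry": 0,"rz": 0,"gripper": 139},{"dx": -333,"dy": -332,"dz": -122,"rx": 0,"ry": 0,"rz": 1.134,"gripper": 139},{"dx": -333,"dy": -332,"dz": -122,"rx": 0,"ry": 0,"rz": 1.134,"gripper": 139},{"dx": -333,"dy": -332,"dz": -122,"rx": 0,"ry": 0,"rz": 1.134,"gripper": 139},{"dx": -333,"dy": -332,"dz": -122,"rx": 0,"ry": 0,"rz": 1.134,"gripper": 139},{"dx": -333,"dy": -332,"dz": -122,"rx": 0,"ry": 0,"rz": 1.134,"gripper": 139},{"dx": -333,"dy": -332,"dz": -122,"rx": 0,"ry": 0,"rz": 1.134,"gripper": 139},{"dx": -333,"dy": -332,"dz": -122,"rx": 0,"ry": 0,"rz": 1.134,"gripper": 139},{"dx": -333,"dy": -332,"dz": -122,"rx": 0,"ry": 0,"rz": 1.134,"gripper": 139}]'

```text
t: 1.1
tool_pos: [0.3723, 0.1634, 0.3574]
tcp_rot: [2.168, 2.273, 0.001]
ft_force: [0.3, 0.9, 0.0]
grip_width: 0.04
```

Run:
```python
from h import *
go([.475,-.33,.32],tool(.7))
```

```text
mm [-497.7   79.4   37.4] rv [-0.0161  0.6998  0.0452] at [0.3723 0.1634 0.3574] t 1.1
```

>>> apply_moves --deltas '[{"dx": -498,"dy": 79,"dz": 37,"rx": -0.016,"ry": 0.7,"rz": 0.045,"gripper": 139},{"dx": -498,"dy": 79,"dz": 37,"rx": -0.016,"ry": 0.7,"rz": 0.045,"gripper": 139},{"dx": -498,"dy": 79,"dz": 37,"rx": -0.016,"ry": 0.7,"rz": 0.045,"gripper": 139},{"dx": -498,"dy": 79,"dz": 37,"rx": -0.016,"ry": 0.7,"rz": 0.045,"gripper": 139},{"dx": -498,"dy": 79,"dz": 37,"rx": -0.016,"ry": 0.7,"rz": 0.045,"gripper": 139},{"dx": -498,"dy": 79,"dz": 37,"rx": -0.016,"ry": 0.7,"rz": 0.045,"gripper": 139},{"dx": -498,"dy": 79,"dz": 37,"rx": -0.016,"ry": 0.7,"rz": 0.045,"gripper": 139},{"dx": -498,"dy": 79,"dz": 37,"rx": -0.016,"ry": 0.7,"rz": 0.045,"gripper": 139},{"dx": -498,"dy": 79,"dz": 37,"rx": -0.016,"ry": 0.7,"rz": 0.045,"gripper": 139},{"dx": -498,"dy": 79,"dz": 37,"rx": -0.016,"ry": 0.7,"rz": 0.045,"gripper": 139}]'

```text
t: 2.1
tool_pos: [0.4678, -0.2869, 0.3226]
tcp_rot: [-1.81, -1.818, -0.661]
ft_force: [-0.0, -0.5, 0.4]
grip_width: 0.04
```

Run:
```python
from h import *
go([.475,-.33,.32],tool(.7));go([.475,-.33,.12],tool(.7));go([.475,-.30,.02],tool(.7));p,d=shot('side');save(p,'s2.png');print(arm.sense()['joints'])
```

```text
mm [-34.7   7.  -25.9] rv [-0.0037 -0.001   0.0029] at [ 0.4678 -0.2869  0.3226] t 2.1
mm [-163.6    7.2  127. ] rv [-0.0037 -0.001   0.0029] at [ 0.4678 -0.2869  0.3226] t 2.1
mm [-205.2    7.4  222.8] rv [-0.0037 -0.001   0.0029] at [ 0.4678 -0.2869  0.3226] t 2.1
[-0.98549414  0.4081645   1.30720242  0.40233201  2.00785516 -0.92166385]
```

View pics/s2.png

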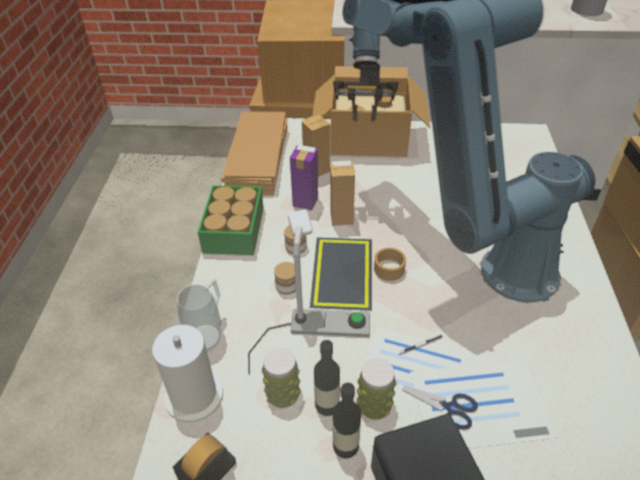

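The tilted gripper (side px ~365,95) is behind the carton and still high, with the arm clear on the robot's side. Next I'll descend with slightly less tilt, to stay clear of the big box.

Run:
```python
from h import *
go([.475,-.295,.14],tool(.6));go([.475,-.293,.02],tool(.6))
```

```text
mm [-116.9    7.5  135.4] rv [-0.0022 -0.1013 -0.0025] at [ 0.4681 -0.293   0.3189] t 2.15
mm [-192.8    7.9  228.4] rv [-0.0022 -0.1013 -0.0025] at [ 0.4681 -0.293   0.3189] t 2.15
```

>>> apply_moves --deltas '[{"dx": -39,"dy": 7,"dz": 45,"rx": -0.002,"ry": -0.1,"rz": -0.002,"gripper": 139},{"dx": -78,"dy": 7,"dz": 90,"rx": -0.002,"ry": -0.1,"rz": -0.002,"gripper": 139},{"dx": -117,"dy": 7,"dz": 135,"rx": -0.002,"ry": -0.1,"rz": -0.002,"gripper": 139},{"dx": -117,"dy": 7,"dz": 135,"rx": -0.002,"ry": -0.1,"rz": -0.002,"gripper": 139},{"dx": -117,"dy": 7,"dz": 135,"rx": -0.002,"ry": -0.1,"rz": -0.002,"gripper": 139},{"dx": -117,"dy": 7,"dz": 135,"rx": -0.002,"ry": -0.1,"rz": -0.002,"gripper": 139}]'

```text
t: 2.75
tool_pos: [0.4748, -0.2871, 0.1452]
tcp_rot: [-1.873, -1.884, -0.583]
ft_force: [-0.3, -0.2, 0.8]
grip_width: 0.0397
```

Run:
```python
from h import *
go([.475,-.293,.02],tool(.6)); p,d=shot('top');save(p,'t2.png',(300,150,620,390),2.5)
```

```text
mm [-75.7  -0.1  99.9] rv [-0.0015 -0.0013  0.0057] at [ 0.4748 -0.2871  0.1452] t 2.75
```

View pics/t2.png

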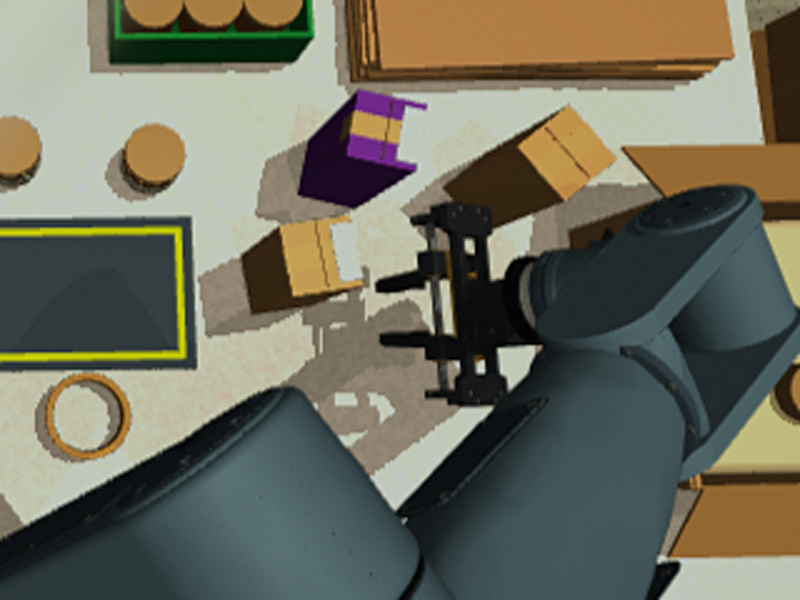

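The carton is in place at crop (320,258), with the two fingertips behind it at (385,285) and (385,340). The wrist overhangs the big box, so I'll check heights before going lower.

Run:
```python
from h import *
p,d=load('top')
for u,v in[(520,300),(560,290),(620,240),(700,210),(745,215),(770,240),(790,320),(700,420),(650,520),(480,300)]:
    print(u,v,world('top',d,300+u/2.5,150+v/2.5).round(3))
q,e=shot('side'); m=[]
i=cams_info('side'); R=cv2.Rodrigues(i['rotation'])[0]
v,u=np.mgrid[0:480,0:640]; r=np.stack([(u-i['cx'])/i['fx'],-(v-i['cy'])/i['fy'],-np.ones(u.shape)],-1)@R.T
P=i['eye']+r*e[...,None]; hsv=cv2.cvtColor(q,cv2.COLOR_RGB2HSV)
k=(e>0)&(hsv[...,2]<120)&(P[...,2]>.1)&(P[...,1]<-.35)&(P[...,1]>-.8)&(hsv[...,0]>85)&(hsv[...,0]<120)
Q=P[k]
for y in np.arange(-.7,-.35,.03):
    s=Q[abs(Q[:,1]-y)<.015]
    if len(s)>5: print('y%.2f zmin %.3f x %.2f-%.2f'%(y,np.percentile(s[:,2],2),s[:,0].min(),s[:,0].max()))
```

```text
520 300 [ 0.47  -0.358  0.297]
560 290 [ 0.474 -0.374  0.337]
620 240 [ 0.504 -0.39   0.408]
700 210 [ 0.521 -0.433  0.442]
745 215 [ 0.513 -0.452  0.464]
770 240 [ 0.544 -0.702  0.126]
790 320 [ 0.439 -0.5    0.427]
700 420 [ 0.369 -0.385  0.49 ]
650 520 [ 0.315 -0.288  0.591]
480 300 [ 0.473 -0.337  0.263]
y-0.46 zmin 0.363 x 0.43-0.55
y-0.43 zmin 0.366 x 0.41-0.54
y-0.40 zmin 0.332 x 0.41-0.53
y-0.37 zmin 0.314 x 0.44-0.51
```

>>> apply_moves --deltas '[{"dx": -25,"dy": 0,"dz": 33,"rx": 0,"ry": 0,"rz": 0.005,"gripper": 139},{"dx": -50,"dy": 0,"dz": 66,"rx": 0,"ry": 0,"rz": 0.005,"gripper": 139},{"dx": -75,"dy": 0,"dz": 99,"rx": 0,"ry": 0,"rz": 0.005,"gripper": 139},{"dx": -75,"dy": 0,"dz": 99,"rx": 0,"ry": 0,"rz": 0.005,"gripper": 139},{"dx": -75,"dy": 0,"dz": 99,"rx": 0,"ry": 0,"rz": 0.005,"gripper": 139}]'

```text
t: 3.35
tool_pos: [0.4758, -0.2938, 0.0225]
tcp_rot: [-1.878, -1.881, -0.581]
ft_force: [-0.4, -0.3, 0.2]
grip_width: 0.0402
```

Run:
```python
from h import *
S=arm.sense(); print(S['ft_force'])
go([.475,-.262,.02],tool(.6));go([.475,-.252,.02],tool(.6))
```

```text
[-0.43426147 -0.30795684  0.15205948]
mm [24.9 -0.7 20. ] rv [-0.0004  0.0003  0.0013] at [ 0.4758 -0.2938  0.0225] t 3.35
mm [33.1 -0.7 25.7] rv [-0.0004  0.0003  0.0013] at [ 0.4758 -0.2938  0.0225] t 3.35
```

>>> apply_moves --deltas '[{"dx": 13,"dy": -0.7,"dz": 10,"rx": 0,"ry": 0,"rz": 0,"gripper": 139},{"dx": 22,"dy": -0.7,"dz": 18,"rx": 0,"ry": 0,"rz": 0,"gripper": 139},{"dx": 26,"dy": -0.7,"dz": 20.5,"rx": 0,"ry": 0,"rz": 0,"gripper": 139},{"dx": 28,"dy": -0.7,"dz": 22,"rx": 0,"ry": 0,"rz": 0,"gripper": 139},{"dx": 30,"dy": -0.7,"dz": 23.5,"rx": 0,"ry": 0,"rz": 0,"gripper": 139},{"dx": 32,"dy": -0.7,"dz": 25,"rx": 0,"ry": 0,"rz": 0,"gripper": 139},{"dx": 33,"dy": -0.7,"dz": 25.7,"rx": 0,"ry": 0,"rz": 0,"gripper": 139},{"dx": 33,"dy": -0.7,"dz": 25.7,"rx": 0,"ry": 0,"rz": 0,"gripper": 139}]'

```text
t: 4.15
tool_pos: [0.4747, -0.2521, 0.0185]
tcp_rot: [-1.879, -1.881, -0.581]
ft_force: [-0.1, -4.4, 4.0]
grip_width: 0.0401
```

```bash
cat >> h.py <<'E'
def cloud(n,p,d):
    i=cams_info(n); R=cv2.Rodrigues(i['rotation'])[0]
    v,u=np.mgrid[0:480,0:640]; r=np.stack([(u-i['cx'])/i['fx'],-(v-i['cy'])/i['fy'],-np.ones(u.shape)],-1)@R.T
    return i['eye']+r*d[...,None]
def carton():
    p,d=shot('top'); P=cloud('top',p,d)[d>0]; h=cv2.cvtColor(p,cv2.COLOR_RGB2HSV)[d>0]
    k=(abs(P[:,2]-.2)<.014)&(P[:,0]>.42)&(P[:,0]<.6)&(P[:,1]>-.3)&(P[:,1]<0)&(h[:,2]>90)
    Q=P[k]; r=cv2.minAreaRect(Q[:,:2].astype(np.float32)); print('carton',k.sum(),np.round(r[0],4),np.round(r[1],4),r[2]); print(cv2.boxPoints(r).round(4).tolist())
E
python3 - <<'E'
from h import *
print(arm.sense()['ft_force']); carton(); go([.475,-.252,.02],tool(.6))
E
```

```text
[-0.07419553 -4.37523974  3.99646013]
carton 857 [ 0.5279 -0.209 ] [0.0707 0.0722] 3.439560890197754
[[0.49050000309944153, -0.17509999871253967], [0.49480000138282776, -0.24709999561309814], [0.5654000043869019, -0.24289999902248383], [0.5611000061035156, -0.17080000042915344]]
mm [ 0.9  0.3 -1.2] rv [-0.0003  0.0007  0.0009] at [ 0.4747 -0.2521  0.0184] t 4.2
```

>>> apply_moves --deltas '[{"dx": 2,"dy": 0,"dz": 0,"rx": 0,"ry": 0,"rz": 0,"gripper": 139},{"dx": 4,"dy": 0,"dz": 1.5,"rx": 0,"ry": 0,"rz": 0,"gripper": 139},{"dx": 5.5,"dy": 0,"dz": 2.5,"rx": 0,"ry": 0,"rz": 0,"gripper": 139},{"dx": 5.5,"dy": 0,"dz": 2.5,"rx": 0,"ry": 0,"rz": 0,"gripper": 139},{"dx": -0.5,"dy": 0,"dz": -1,"rx": 0,"ry": 0,"rz": 0,"gripper": 139},{"dx": -0.5,"dy": 24,"dz": -1,"rx": 0,"ry": 0,"rz": 0,"gripper": 139},{"dx": -0.5,"dy": 24,"dz": -1,"rx": 0,"ry": 0,"rz": 0,"gripper": 139}]'

```text
t: 4.9
tool_pos: [0.5001, -0.2525, 0.0188]
tcp_rot: [-1.877, -1.882, -0.582]
ft_force: [0.1, -0.2, 0.2]
grip_width: 0.0399
```

Run:
```python
from h import *
print(arm.sense()['ft_force']); carton(); go([.499,-.210,.02],tool(.6)); go([.499,-.165,.02],tool(.6))
```

```text
[ 0.07692837 -0.22615543  0.21713785]
carton 876 [ 0.5296 -0.2032] [0.0726 0.0708] 89.36474609375
[[0.49380001425743103, -0.23909999430179596], [0.5645999908447266, -0.23980000615119934], [0.5654000043869019, -0.1673000007867813], [0.49459999799728394, -0.1665000021457672]]
mm [35.6  0.3 22.6] rv [-0.0017 -0.0006  0.0022] at [ 0.4988 -0.2522  0.0185] t 4.95
mm [72.8  0.4 48. ] rv [-0.0017 -0.0006  0.0022] at [ 0.4988 -0.2522  0.0185] t 4.95
```

>>> apply_moves --deltas '[{"dx": 6,"dy": 0,"dz": 3,"rx": 0,"ry": 0,"rz": 0,"gripper": 139},{"dx": 11,"dy": 0,"dz": 6,"rx": 0,"ry": 0,"rz": 0,"gripper": 139},{"dx": 16,"dy": 0,"dz": 9.5,"rx": 0,"ry": 0,"rz": 0,"gripper": 139},{"dx": 21,"dy": 0,"dz": 13,"rx": 0,"ry": 0,"rz": 0,"gripper": 139},{"dx": 26,"dy": 0,"dz": 16.5,"rx": 0,"ry": 0,"rz": 0,"gripper": 139},{"dx": 31,"dy": 0,"dz": 20,"rx": 0,"ry": 0,"rz": 0,"gripper": 139},{"dx": 35.5,"dy": 0,"dz": 22.5,"rx": 0,"ry": 0,"rz": 0,"gripper": 139},{"dx": 35.5,"dy": 0,"dz": 22.5,"rx": 0,"ry": 0,"rz": 0,"gripper": 139}]'

```text
t: 5.75
tool_pos: [0.4982, -0.2094, 0.0203]
tcp_rot: [-1.876, -1.88, -0.581]
ft_force: [-0.0, -0.9, -0.2]
grip_width: 0.0402
```

Run:
```python
from h import *
print(arm.sense()['ft_force']); carton(); go([.499,-.165,.02],tool(.6))
```

```text
[-0.00503375 -0.86797429 -0.19928406]
carton 858 [ 0.5314 -0.167 ] [0.0702 0.0712] 86.31544494628906
[[0.4936999976634979, -0.1996999979019165], [0.5647000074386597, -0.20430000126361847], [0.5691999793052673, -0.13429999351501465], [0.498199999332428, -0.12970000505447388]]
mm [36.7  0.8 25.7] rv [-0.0016 -0.0008  0.0015] at [ 0.4983 -0.2098  0.0204] t 5.8
```

>>> apply_moves --deltas '[{"dx": -8,"dy": 3,"dz": -5,"rx": 0,"ry": 0,"rz": 0,"gripper": 52},{"dx": -8,"dy": 7,"dz": -5,"rx": 0,"ry": 0,"rz": 0,"gripper": 52},{"dx": -8,"dy": 7,"dz": -5,"rx": 0,"ry": 0,"rz": 0,"gripper": 52},{"dx": 0,"dy": 7,"dz": 0,"rx": 0,"ry": 0,"rz": 0,"gripper": 52},{"dx": 2,"dy": 7,"dz": 1.5,"rx": 0,"ry": 0,"rz": 0,"gripper": 52},{"dx": 4,"dy": 7,"dz": 2.5,"rx": 0,"ry": 0,"rz": 0,"gripper": 52},{"dx": 4,"dy": 7,"dz": 2.5,"rx": 0,"ry": 0,"rz": 0,"gripper": 52}]'

```text
t: 6.5
tool_pos: [0.5054, -0.2054, 0.0205]
tcp_rot: [-1.878, -1.881, -0.58]
ft_force: [1.5, -1.9, -1.0]
grip_width: 0.07
```

Run:
```python
from h import *
print(arm.sense()['ft_force']); carton(); go([.503,-.165,.02],tool(.6))
```

```text
[ 1.52119061 -1.89330393 -1.0298658 ]
carton 875 [ 0.5303 -0.1633] [0.0722 0.0706] 89.24137115478516
[[0.4945000112056732, -0.1988999992609024], [0.5651000142097473, -0.19990000128746033], [0.566100001335144, -0.12759999930858612], [0.49549999833106995, -0.1266999989748001]]
mm [33.1 -2.2 23.2] rv [-0.0013 -0.0002  0.0011] at [ 0.5053 -0.2055  0.0205] t 6.55
```

>>> apply_moves --deltas '[{"dx": -4,"dy": -2,"dz": -3,"rx": 0,"ry": 0,"rz": 0,"gripper": 116},{"dx": -4,"dy": -2,"dz": -3,"rx": 0,"ry": 0,"rz": 0,"gripper": 116},{"dx": 1,"dy": -2,"dz": 0,"rx": 0,"ry": 0,"rz": 0,"gripper": 116},{"dx": 5,"dy": -2,"dz": 3,"rx": 0,"ry": 0,"rz": 0,"gripper": 116},{"dx": 10,"dy": -2,"dz": 6.5,"rx": 0,"ry": 0,"rz": 0,"gripper": 116},{"dx": 14,"dy": -2,"dz": 9.5,"rx": 0,"ry": 0,"rz": 0,"gripper": 116},{"dx": 18,"dy": -2,"dz": 12,"rx": 0,"ry": 0,"rz": 0,"gripper": 116},{"dx": 22,"dy": -2,"dz": 15,"rx": 0,"ry": 0,"rz": 0,"gripper": 116},{"dx": 22,"dy": -2,"dz": 15,"rx": 0,"ry": 0,"rz": 0,"gripper": 116}]'

```text
t: 7.45
tool_pos: [0.5033, -0.1782, 0.0206]
tcp_rot: [-1.877, -1.88, -0.581]
ft_force: [2.2, -1.6, 1.1]
grip_width: 0.0481
```

Run:
```python
from h import *
print(arm.sense()['ft_force']); carton(); go([.503,-.165,.02],tool(.6))
```

```text
[ 2.19882609 -1.58894552  1.08707165]
carton 867 [ 0.5301 -0.1992] [0.0703 0.1975] 2.7782249450683594
[[0.490200012922287, -0.1023000031709671], [0.4997999966144562, -0.2996000051498413], [0.5699999928474426, -0.2962000072002411], [0.5604000091552734, -0.09889999777078629]]
mm [10.7 -0.2  8. ] rv [-0.0016 -0.0009  0.0014] at [ 0.5032 -0.1784  0.0206] t 7.5
```

```bash
sed -i "s/(P\[:,1\]>-.3)/(P[:,1]>arm.sense()['tool_pos'][1]-.01)/" h.py
python3 - <<'E'
from h import *
carton(); go([.495,-.165,.02],tool(.6))
E
```

```text
carton 859 [ 0.5272 -0.1364] [0.0702 0.0716] 3.179812431335449
[[0.490200012922287, -0.10260000079870224], [0.49410000443458557, -0.17409999668598175], [0.5641999840736389, -0.17020000517368317], [0.5602999925613403, -0.09870000183582306]]
mm [10.8 -8.1  8. ] rv [-0.0018 -0.0011  0.0013] at [ 0.5031 -0.1784  0.0205] t 7.55
```

>>> apply_moves --deltas '[{"dx": -4,"dy": 0,"dz": -3,"rx": 0,"ry": 0,"rz": 0,"gripper": 116},{"dx": -4,"dy": -10,"dz": -3,"rx": 0,"ry": 0,"rz": 0,"gripper": 116},{"dx": -1,"dy": -10,"dz": 0,"rx": 0,"ry": 0,"rz": 0,"gripper": 116},{"dx": 3,"dy": -10,"dz": 2.5,"rx": 0,"ry": 0,"rz": 0,"gripper": 116},{"dx": 6,"dy": -10,"dz": 4.5,"rx": 0,"ry": 0,"rz": 0,"gripper": 116},{"dx": 8.5,"dy": -10,"dz": 6.5,"rx": 0,"ry": 0,"rz": 0,"gripper": 116},{"dx": 11,"dy": -10,"dz": 8,"rx": 0,"ry": 0,"rz": 0,"gripper": 116},{"dx": 11,"dy": -10,"dz": 8,"rx": 0,"ry": 0,"rz": 0,"gripper": 116}]'

```text
t: 8.35
tool_pos: [0.4933, -0.1649, 0.0201]
tcp_rot: [-1.877, -1.88, -0.58]
ft_force: [-0.1, -1.0, 0.3]
grip_width: 0.0479
```

Run:
```python
from h import *
print(arm.sense()['ft_force']); carton(); go([.505,-.19,.02],tool(.6)); go([.522,-.19,.175],tool(.6)); go([.522,-.08,.175],tool(.6))
```

```text
[-0.12903867 -0.96026372  0.27300946]
carton 857 [ 0.5285 -0.1222] [0.0707 0.0712] 4.000760555267334
[[0.49079999327659607, -0.08919999748468399], [0.4957999885082245, -0.16019999980926514], [0.5662999749183655, -0.15530000627040863], [0.5612999796867371, -0.08429999649524689]]
mm [-20.7  11.6 -14. ] rv [-0.0014 -0.0005  0.0014] at [ 0.4933 -0.1651  0.0201] t 8.4
mm [  66.9   28.6 -141.9] rv [-0.0014 -0.0005  0.0014] at [ 0.4933 -0.1651  0.0201] t 8.4
mm [157.7  28.8 -79.7] rv [-0.0014 -0.0005  0.0014] at [ 0.4933 -0.1651  0.0201] t 8.4
```

Run:
```python
from h import *
go([.493,-.19,.182],tool(.6)); go([.532,-.187,.182],tool(.6,.065))
```

```text
mm [  70.9   -0.4 -147.6] rv [-0.0014 -0.0005  0.0014] at [ 0.4933 -0.1651  0.0201] t 8.4
mm [  73.3   38.6 -146. ] rv [ 0.0353 -0.0005 -0.0523] at [ 0.4933 -0.1651  0.0201] t 8.4
```

>>> apply_moves --deltas '[{"dx": -20,"dy": 0,"dz": -14,"rx": 0,"ry": 0,"rz": 0,"gripper": 168},{"dx": 7,"dy": 0,"dz": -54,"rx": 0,"ry": 0,"rz": 0,"gripper": 168},{"dx": 32,"dy": 0,"dz": -90,"rx": 0,"ry": 0,"rz": 0,"gripper": 168},{"dx": 57,"dy": 0,"dz": -126,"rx": 0,"ry": 0,"rz": 0,"gripper": 168},{"dx": 71,"dy": 0,"dz": -147,"rx": 0,"ry": 0,"rz": 0,"gripper": 168},{"dx": 73,"dy": 38.5,"dz": -146,"rx": 0.035,"ry": 0,"rz": -0.052,"gripper": 168},{"dx": 73,"dy": 38.5,"dz": -146,"rx": 0.035,"ry": 0,"rz": -0.052,"gripper": 168},{"dx": 73,"dy": 38.5,"dz": -146,"rx": 0.035,"ry": 0,"rz": -0.052,"gripper": 168}]'

```text
t: 9.2
tool_pos: [0.5318, -0.1868, 0.1813]
tcp_rot: [-1.809, -1.932, -0.56]
ft_force: [0.2, -0.4, 0.2]
grip_width: 0.0302
```

Run:
```python
from h import *
print(arm.sense()['ft_force']); p,d=shot('top'); q,e=shot('side'); save(np.vstack([cv2.resize(p[180:320,280:480],(800,560))[:300], cv2.resize(q[80:280,260:460],(800,800))[100:400]]),'tip.png')
go([.532,-.166,.182],tool(.6,.065)); go([.530,-.126,.182],tool(.6,.065));go([.528,-.094,.182],tool(.6,.065))
```

```text
[ 0.18968957 -0.39532415  0.19665946]
mm [17.8  2.4 11.1] rv [-0.0007 -0.0017 -0.0015] at [ 0.531  -0.1871  0.1811] t 9.3
mm [50.8  2.9 33.8] rv [-0.0007 -0.0017 -0.0015] at [ 0.531  -0.1871  0.1811] t 9.3
mm [77.2  3.  52. ] rv [-0.0007 -0.0017 -0.0015] at [ 0.531  -0.1871  0.1811] t 9.3
```

View pics/tip.png

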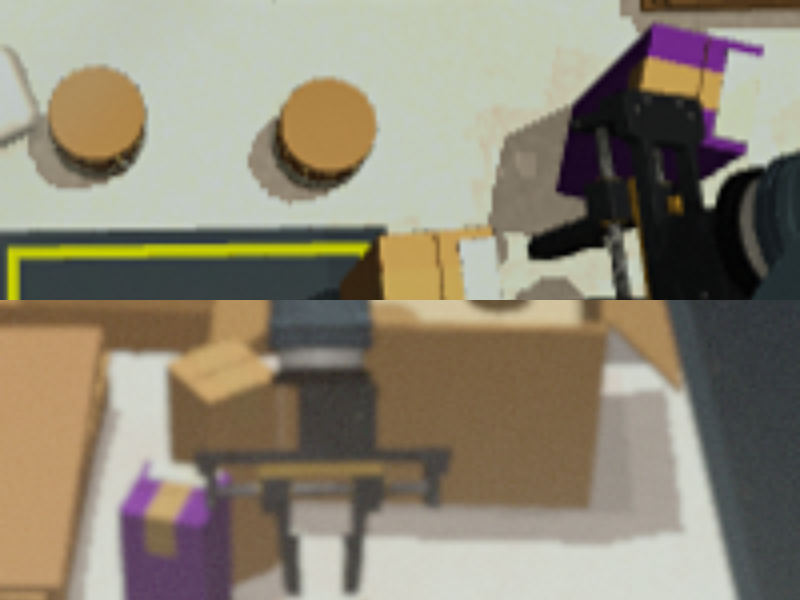

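The gripper bar is beside and above the purple carton without touching it, and the fingers (top view, about 530,245) point at the carton's label side. The carton stands at the mat's near end. Now I'll tip it.

>>> apply_moves --deltas '[{"dx": 12,"dy": 1.5,"dz": 7.5,"rx": 0,"ry": 0,"rz": 0,"gripper": 168},{"dx": 18,"dy": 2,"dz": 11.5,"rx": 0,"ry": 0,"rz": 0,"gripper": 168},{"dx": 24,"dy": 2,"dz": 15.5,"rx": 0,"ry": 0,"rz": 0,"gripper": 168},{"dx": 30,"dy": 2,"dz": 19.5,"rx": 0,"ry": 0,"rz": 0,"gripper": 168},{"dx": 36,"dy": 2.5,"dz": 23.5,"rx": 0,"ry": 0,"rz": 0,"gripper": 168},{"dx": 42,"dy": 2.5,"dz": 27.5,"rx": 0,"ry": 0,"rz": 0,"gripper": 168},{"dx": 46,"dy": 3,"dz": 30.5,"rx": 0,"ry": 0,"rz": 0,"gripper": 168}]'

```text
t: 10.0
tool_pos: [0.5312, -0.1316, 0.1826]
tcp_rot: [-1.811, -1.932, -0.561]
ft_force: [-0.1, -0.5, -0.1]
grip_width: 0.0301
```

Run:
```python
from h import *
print(arm.sense()['ft_force'])
p,d=shot('top'); P=cloud('top',p,d); h=cv2.cvtColor(p,cv2.COLOR_RGB2HSV)
k=(d>0)&(P[...,2]>.15)&(P[...,1]>-.12)&(P[...,1]<.1)&(P[...,0]>.46)&(P[...,0]<.6)&(h[...,2]>120)
Q=P[k]
for x in (.51,.53,.55):
    s=Q[abs(Q[:,0]-x)<.008]; f=np.polyfit(s[:,1],s[:,2],1); print(x,len(s),'top tilt deg',np.degrees(np.arctan(f[0])),s[:,1].min(),s[:,1].max())
go([.530,-.105,.182],tool(.6,.065));go([.528,-.094,.182],tool(.6,.065))
```

```text
[-0.13000224 -0.50744525 -0.11657329]
0.51 195 top tilt deg -11.2944740662438 -0.11971769380321812 -0.05226820323226079
0.53 194 top tilt deg -10.740102748131012 -0.11857824627517008 -0.05263725032406397
0.55 193 top tilt deg -10.832285625932796 -0.11973046535589271 -0.05107309360037053
mm [21.1  0.5 15.1] rv [-0.0001 -0.0009 -0.0001] at [ 0.5312 -0.131   0.1825] t 10.05
mm [30.3 -0.8 21.4] rv [-0.0001 -0.0009 -0.0001] at [ 0.5312 -0.131   0.1825] t 10.05
```

>>> apply_moves --deltas '[{"dx": 7,"dy": 0,"dz": 5,"rx": 0,"ry": 0,"rz": 0,"gripper": 168},{"dx": 13,"dy": 0,"dz": 9,"rx": 0,"ry": 0,"rz": 0,"gripper": 168},{"dx": 19,"dy": 0,"dz": 13,"rx": 0,"ry": 0,"rz": 0,"gripper": 168},{"dx": 25,"dy": 0,"dz": 17.5,"rx": 0,"ry": 0,"rz": 0,"gripper": 168},{"dx": 31,"dy": 0,"dz": 21.5,"rx": 0,"ry": 0,"rz": 0,"gripper": 168},{"dx": 36,"dy": 0,"dz": 25,"rx": 0,"ry": 0,"rz": 0,"gripper": 168},{"dx": 36,"dy": 0,"dz": 25,"rx": 0,"ry": 0,"rz": 0,"gripper": 168},{"dx": 36,"dy": 0,"dz": 25,"rx": 0,"ry": 0,"rz": 0,"gripper": 168},{"dx": 36,"dy": 0,"dz": 25,"rx": 0,"ry": 0,"rz": 0,"gripper": 168}]'

```text
t: 10.95
tool_pos: [0.5286, -0.0889, 0.1823]
tcp_rot: [-1.812, -1.932, -0.561]
ft_force: [0.1, -0.8, 0.6]
grip_width: 0.0301
```

Run:
```python
from h import *
print(arm.sense()['ft_force'])
p,d=shot('top'); P=cloud('top',p,d); save(p,'fall.png',(235,190,475,330),3.3)
k=(d>0)&(abs(P[...,2]-.07)<.015)&(P[...,0]>.43)&(P[...,0]<.6)&(P[...,1]>-.15)&(P[...,1]<.16)
r=cv2.minAreaRect(P[k][:,:2].astype(np.float32)); print(k.sum(),r,cv2.boxPoints(r).round(4).tolist())
S=arm.sense(); go([.514,S['tool_pos'][1],.40],tool(0)); go([.47,.19,.40],tool(0)); go([.47,.2155,.1],tool(0))
```

```text
[ 0.0931691  -0.82433434  0.5672917 ]
1958 ((0.5193560719490051, 0.015007786452770233), (0.07049385458230972, 0.20070189237594604), 3.893789052963257) [[0.477400004863739, 0.11270000040531158], [0.4909999966621399, -0.08749999850988388], [0.5612999796867371, -0.08269999921321869], [0.5476999878883362, 0.11749999970197678]]
mm [ 123.7  -14.5 -179.2] rv [-0.0189 -0.5997  0.062 ] at [ 0.5286 -0.089   0.1823] t 11.0
mm [355.8 -40.6 -20.4] rv [-0.0189 -0.5997  0.062 ] at [ 0.5286 -0.089   0.1823] t 11.0
mm [207.4 -39.1 241.6] rv [-0.0189 -0.5997  0.062 ] at [ 0.5286 -0.089   0.1823] t 11.0
```

View pics/fall.png

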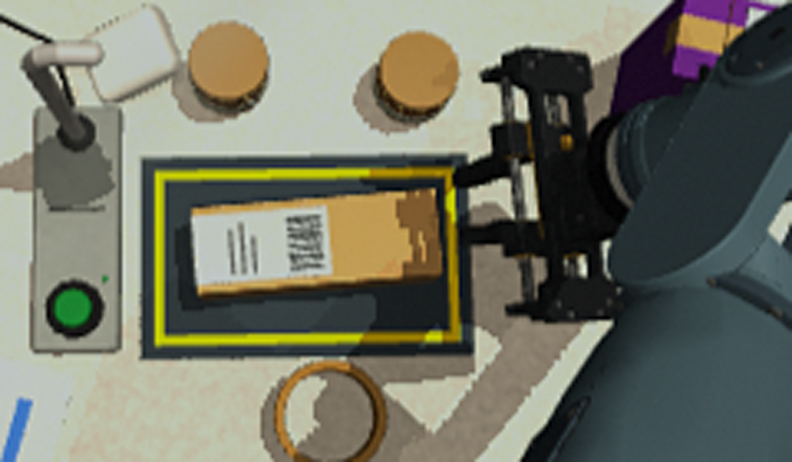

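The carton is lying label up (barcode label at crop 260,245) inside the yellow outline. Measured corners are x 0.477–0.561 and y -0.088–0.118, against an outline of about 0.439–0.589 by -0.109–0.150. The button is at crop (72,307). Next I'll retreat upward and head for it.

Run:
```python
from h import *
p,d=load('top'); P=cloud('top',p,d)
k=(d>0)&(P[...,2]>.2)&(P[...,2]<.4)&(P[...,1]>.1)&(P[...,1]<.3)&(P[...,0]>.5)&(P[...,0]<.75)
print('head',P[k].min(0),P[k].max(0))
h=cv2.cvtColor(p,cv2.COLOR_RGB2HSV); g=cv2.inRange(h,(50,120,60),(75,255,255))>0; g&=(abs(P[...,0]-.47)<.05)&(abs(P[...,1]-.215)<.05); v,u=np.nonzero(g); print('btn',world('top',d,u.mean(),v.mean(),.036),len(u))
go([.525,-.11,.30],tool(.6,.065)); go([.469,.1,.40],tool(0,1.57)); go([.469,.2155,.40],tool(0,1.57))
```

```text
head [0.58614126 0.11135747 0.20184747] [0.64686485 0.22396137 0.3262432 ]
btn [0.47011276 0.21618824 0.036     ] 108
mm [  49.3   -4.9 -108.9] rv [ 0.0008  0.0001 -0.0008] at [ 0.5286 -0.089   0.1823] t 11.0
mm [281.7 -47.4 -71.1] rv [ 0.4508 -0.4806 -1.457 ] at [ 0.5286 -0.089   0.1823] t 11.0
mm [376.8 -40.   -6. ] rv [ 0.4508 -0.4806 -1.457 ] at [ 0.5286 -0.089   0.1823] t 11.0
```

>>> apply_moves --deltas '[{"dx": 10,"dy": 0,"dz": -50,"rx": 0,"ry": 0,"rz": 0,"gripper": 255},{"dx": 30,"dy": -3,"dz": -90,"rx": 0,"ry": 0,"rz": 0,"gripper": 255},{"dx": 60,"dy": -8,"dz": -125,"rx": 0.045,"ry": -0.048,"rz": -0.146,"gripper": 255},{"dx": 95,"dy": -14,"dz": -150,"rx": 0.09,"ry": -0.096,"rz": -0.291,"gripper": 255},{"dx": 130,"dy": -20,"dz": -150,"rx": 0.135,"ry": -0.144,"rz": -0.437,"gripper": 255},{"dx": 170,"dy": -28,"dz": -140,"rx": 0.18,"ry": -0.192,"rz": -0.583,"gripper": 255},{"dx": 210,"dy": -36,"dz": -115,"rx": 0.225,"ry": -0.24,"rz": -0.728,"gripper": 255},{"dx": 250,"dy": -45,"dz": -90,"rx": 0.27,"ry": -0.288,"rz": -0.874,"gripper": 255},{"dx": 282,"dy": -47,"dz": -71,"rx": 0.315,"ry": -0.336,"rz": -1.02,"gripper": 255},{"dx": 282,"dy": -47,"dz": -71,"rx": 0.36,"ry": -0.384,"rz": -1.166,"gripper": 255}]'

```text
t: 12.0
tool_pos: [0.4683, 0.1041, 0.4013]
tcp_rot: [-0.532, -2.973, -0.17]
ft_force: [-0.6, -0.7, 0.2]
grip_width: 0.0002
```

Run:
```python
from h import *
go([.469,.2155,.40],tool(0,1.57));go([.469,.2155,.08],tool(0,1.57)); print(arm.sense()['joints'])
```

```text
mm [ 36.9 103.9  15.8] rv [ 0.113  -0.1168 -0.3528] at [0.4683 0.1041 0.4013] t 12.0
mm [ -5.9  75.2 331.6] rv [ 0.113  -0.1168 -0.3528] at [0.4683 0.1041 0.4013] t 12.0
[-0.11028553 -0.07366389  1.55983066  0.12199481  1.7629008  -1.30984866]
```

>>> apply_moves --deltas '[{"dx": 12,"dy": 35,"dz": 5,"rx": 0.038,"ry": -0.039,"rz": -0.118,"gripper": 255},{"dx": 25,"dy": 70,"dz": 10,"rx": 0.075,"ry": -0.078,"rz": -0.235,"gripper": 255},{"dx": 37,"dy": 104,"dz": 16,"rx": 0.113,"ry": -0.117,"rz": -0.353,"gripper": 255},{"dx": 37,"dy": 104,"dz": 16,"rx": 0.113,"ry": -0.117,"rz": -0.353,"gripper": 255},{"dx": 37,"dy": 104,"dz": 16,"rx": 0.113,"ry": -0.117,"rz": -0.353,"gripper": 255},{"dx": 31,"dy": 100,"dz": 62,"rx": 0.113,"ry": -0.117,"rz": -0.353,"gripper": 255},{"dx": 24,"dy": 95,"dz": 108,"rx": 0.113,"ry": -0.117,"rz": -0.353,"gripper": 255},{"dx": 18,"dy": 91,"dz": 155,"rx": 0.113,"ry": -0.117,"rz": -0.353,"gripper": 255},{"dx": 18,"dy": 91,"dz": 155,"rx": 0.113,"ry": -0.117,"rz": -0.353,"gripper": 255}]'

```text
t: 12.9
tool_pos: [0.4668, 0.2091, 0.2511]
tcp_rot: [-0.023, -3.125, 0.003]
ft_force: [-0.5, -0.2, -0.4]
grip_width: 0.0004
```

Run:
```python
from h import *
go([.469,.2155,.06],tool(0,1.57));print(arm.sense()['ft_force'])
```

```text
mm [ -5.3   6.9 191. ] rv [-0.0021 -0.0166 -0.0142] at [0.4668 0.2091 0.2511] t 12.9
[-0.51782395 -0.17045889 -0.3992468 ]
```

>>> apply_moves --deltas '[{"dx": -5,"dy": 7,"dz": 45,"rx": -0.002,"ry": -0.017,"rz": -0.014,"gripper": 255},{"dx": -5,"dy": 7,"dz": 90,"rx": -0.002,"ry": -0.017,"rz": -0.014,"gripper": 255},{"dx": -5,"dy": 7,"dz": 135,"rx": -0.002,"ry": -0.017,"rz": -0.014,"gripper": 255},{"dx": -5,"dy": 7,"dz": 175,"rx": -0.002,"ry": -0.017,"rz": -0.014,"gripper": 255},{"dx": -5,"dy": 7,"dz": 191,"rx": -0.002,"ry": -0.017,"rz": -0.014,"gripper": 255},{"dx": -5,"dy": 7,"dz": 191,"rx": -0.002,"ry": -0.017,"rz": -0.014,"gripper": 255}]'

```text
t: 13.5
tool_pos: [0.4751, 0.2175, 0.0662]
tcp_rot: [-0.001, 3.131, 0.003]
ft_force: [0.2, -0.1, -0.4]
grip_width: 0.0002
```

Run:
```python
from h import *
go([.4695,.2155,.037],tool(0,1.57));go([.4695,.2155,.0285],tool(0,1.57));print(arm.sense()['ft_force'])
```

```text
mm [ 5.9 -2.  29.2] rv [0.0017 0.0105 0.0012] at [0.4751 0.2175 0.0662] t 13.5
mm [ 6.  -2.  37.7] rv [0.0017 0.0105 0.0012] at [0.4751 0.2175 0.0662] t 13.5
[ 0.16798407 -0.06164604 -0.3695717 ]
```

>>> apply_moves --deltas '[{"dx": 6,"dy": -2,"dz": 15,"rx": 0,"ry": 0.01,"rz": 0,"gripper": 255},{"dx": 6,"dy": -2,"dz": 26,"rx": 0,"ry": 0.01,"rz": 0,"gripper": 255},{"dx": 6,"dy": -2,"dz": 29,"rx": 0,"ry": 0.01,"rz": 0,"gripper": 255},{"dx": 6,"dy": -2,"dz": 32,"rx": 0,"ry": 0.01,"rz": 0,"gripper": 255},{"dx": 6,"dy": -2,"dz": 34,"rx": 0,"ry": 0.01,"rz": 0,"gripper": 255},{"dx": 6,"dy": -2,"dz": 34,"rx": 0,"ry": 0.01,"rz": 0,"gripper": 255}]'

```text
t: 14.1
tool_pos: [0.4699, 0.2166, 0.0343]
tcp_rot: [-0.006, 3.138, 0.002]
ft_force: [-5.3, -4.8, 14.8]
grip_width: 0.0008
```

Run:
```python
from h import *
S=arm.sense();print(S['ft_force'],S['moment'],S['tool_pos'])
q,e=shot('side');save(q,'btn.png',(270,240,430,360),5)
go([.4695,.2155,.0285],tool(0,1.57))
```

```text
[-5.32748884 -4.78137535 14.75776445] [-0.76780544  0.83444801 -0.00284655] [0.46991806 0.21661641 0.03427354]
mm [ 0.5 -1.1  5.8] rv [0.0015 0.0042 0.0046] at [0.4699 0.2166 0.0343] t 14.15
```

View pics/btn.png

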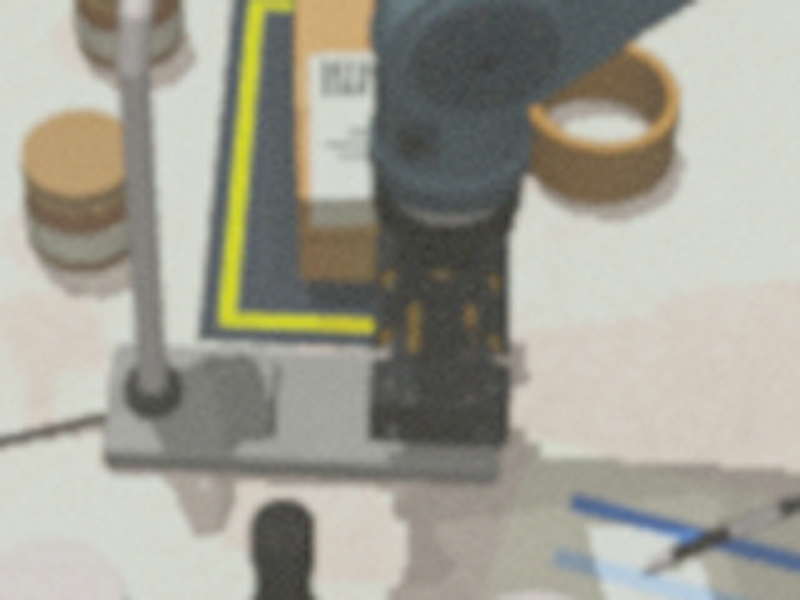

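The gripper is down over the button end of the stand and the carton is undisturbed. The reading of 14.8 N at z = 34 mm is odd, so I'll step 1 mm deeper and see whether it moves or is bottomed.

>>> apply_moves --deltas '[{"dx": 0,"dy": 0,"dz": 0.5,"rx": 0,"ry": 0,"rz": 0,"gripper": 255},{"dx": 0,"dy": 0,"dz": 1,"rx": 0,"ry": 0,"rz": 0,"gripper": 255},{"dx": 0,"dy": 0,"dz": 1,"rx": 0,"ry": 0,"rz": 0,"gripper": 255}]'

```text
t: 14.45
tool_pos: [0.47, 0.2166, 0.0341]
tcp_rot: [-0.006, 3.137, 0.002]
ft_force: [-8.8, -6.0, 22.4]
grip_width: 0.0004
```

It's a hard contact at z = 34 mm with no travel. The closed fingers are 35 mm wide and the button is 32 mm, so they are probably resting on the black collar. I'll back off and press with one open fingertip, keeping the other off the stand toward the robot.

Run:
```python
from h import *
go([.47,.2165,.12],tool(0,1.57)); go([.4167,.216,.12],tool(0,0))
```

```text
mm [ -0.4  -0.  -85.9] rv [0.0014 0.0041 0.0047] at [0.47   0.2166 0.0341] t 14.45
mm [ 52.9  -0.3 -86.1] rv [0.0043 0.0022 1.5747] at [0.47   0.2166 0.0341] t 14.45
```

>>> apply_moves --deltas '[{"dx": 0,"dy": 0,"dz": -45,"rx": 0,"ry": 0,"rz": 0,"gripper": 255},{"dx": 0,"dy": 0,"dz": -86,"rx": 0,"ry": 0,"rz": 0,"gripper": 255},{"dx": 10,"dy": 0,"dz": -86,"rx": 0,"ry": 0,"rz": 0.145,"gripper": 150},{"dx": 20,"dy": 0,"dz": -86,"rx": 0,"ry": 0,"rz": 0.29,"gripper": 0},{"dx": 30,"dy": 0,"dz": -86,"rx": 0,"ry": 0,"rz": 0.435,"gripper": 0},{"dx": 40,"dy": 0,"dz": -86,"rx": 0,"ry": 0,"rz": 0.58,"gripper": 0},{"dx": 53,"dy": 0,"dz": -86,"rx": 0,"ry": 0,"rz": 0.725,"gripper": 0},{"dx": 53,"dy": 0,"dz": -86,"rx": 0,"ry": 0,"rz": 0.87,"gripper": 0},{"dx": 53,"dy": 0,"dz": -86,"rx": 0,"ry": 0,"rz": 1.015,"gripper": 0},{"dx": 53,"dy": 0,"dz": -86,"rx": 0,"ry": 0,"rz": 1.16,"gripper": 0}]'

```text
t: 15.45
tool_pos: [0.416, 0.2168, 0.1179]
tcp_rot: [1.724, 2.624, 0.007]
ft_force: [-0.3, 0.2, -1.3]
grip_width: 0.0621
```

Run:
```python
from h import *
S=arm.sense();print(S['ft_force'],S['grip_width'])
go([.4167,.216,.08],tool(0,0))
```

```text
[-0.30372915  0.17095298 -1.27244121] 0.06206293742623616
mm [-1.1  0.1 37.9] rv [ 0.0048 -0.0019  0.4084] at [0.416  0.2168 0.1179] t 15.45
```

>>> apply_moves --deltas '[{"dx": -1,"dy": 0,"dz": 0,"rx": 0,"ry": 0,"rz": 0.14,"gripper": 0},{"dx": -1,"dy": 0,"dz": 0,"rx": 0,"ry": 0,"rz": 0.28,"gripper": 0},{"dx": -1,"dy": 0,"dz": 0,"rx": 0.005,"ry": -0.002,"rz": 0.408,"gripper": 0},{"dx": -1,"dy": 0,"dz": 20,"rx": 0.005,"ry": -0.002,"rz": 0.408,"gripper": 0},{"dx": -1,"dy": 0,"dz": 38,"rx": 0.005,"ry": -0.002,"rz": 0.408,"gripper": 0},{"dx": -1,"dy": 0,"dz": 38,"rx": 0.005,"ry": -0.002,"rz": 0.408,"gripper": 0},{"dx": -1,"dy": 0,"dz": 38,"rx": 0.005,"ry": -0.002,"rz": 0.408,"gripper": 0}]'

```text
t: 16.15
tool_pos: [0.4165, 0.2158, 0.0797]
tcp_rot: [-2.214, -2.228, 0.002]
ft_force: [0.4, 0.6, 0.6]
grip_width: 0.0879
```

Run:
```python
from h import *
S=arm.sense();print(S['ft_force'],S['grip_width'])
go([.4167,.216,.03],tool(0,0))
p,d=shot('top');save(p,'b2.png',(200,230,320,320),6)
```

```text
[0.41114064 0.58346518 0.59033254] 0.08790402474155697
mm [ 0.2  0.3 49.7] rv [-0.0014  0.0006  0.0062] at [0.4165 0.2158 0.0797] t 16.15
```

View pics/b2.png

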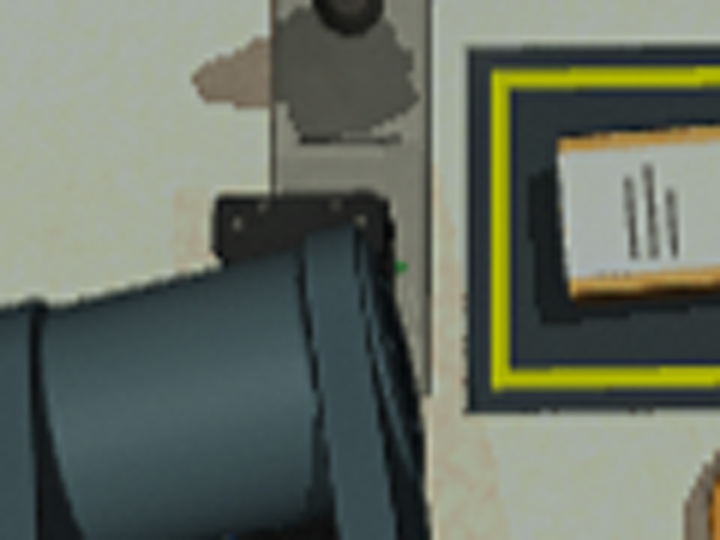

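The arm hides the button in this view. The carton is unmoved and the pose is as planned, so I'll press slowly.

>>> apply_moves --deltas '[{"dx": 0,"dy": 0,"dz": 20,"rx": 0,"ry": 0,"rz": 0.006,"gripper": 0},{"dx": 0,"dy": 0,"dz": 38,"rx": 0,"ry": 0,"rz": 0.006,"gripper": 0},{"dx": 0,"dy": 0,"dz": 43,"rx": 0,"ry": 0,"rz": 0.006,"gripper": 0},{"dx": 0,"dy": 0,"dz": 46,"rx": 0,"ry": 0,"rz": 0.006,"gripper": 0},{"dx": 0,"dy": 0,"dz": 48,"rx": 0,"ry": 0,"rz": 0.006,"gripper": 0},{"dx": 0,"dy": 0,"dz": 48,"rx": 0,"ry": 0,"rz": 0.006,"gripper": 0}]'

```text
t: 16.8
tool_pos: [0.4169, 0.2157, 0.0341]
tcp_rot: [2.221, 2.222, -0.002]
ft_force: [-10.6, -4.2, 22.9]
grip_width: 0.088
```

>>> apply_moves --deltas '[{"dx": 0,"dy": 0,"dz": -6,"rx": 0,"ry": 0,"rz": 0,"gripper": 0},{"dx": 0,"dy": 0,"dz": -6,"rx": 0,"ry": 0,"rz": 0,"gripper": 0}]'

```text
t: 17.0
tool_pos: [0.4177, 0.216, 0.0393]
tcp_rot: [2.22, 2.221, 0.002]
ft_force: [0.2, -0.2, 2.5]
grip_width: 0.0882
```

>>> apply_moves --deltas '[{"dx": 0,"dy": 0,"dz": -2,"rx": 0,"ry": 0,"rz": 0,"gripper": 0},{"dx": 0,"dy": 0,"dz": -2,"rx": 0,"ry": 0,"rz": 0,"gripper": 0}]'

```text
t: 17.2
tool_pos: [0.4173, 0.2158, 0.0401]
tcp_rot: [2.221, 2.221, 0.001]
ft_force: [0.9, 0.2, 0.9]
grip_width: 0.0877
```

>>> apply_moves --deltas '[{"dx": 0,"dy": 0,"dz": -2,"rx": 0,"ry": 0,"rz": 0,"gripper": 0},{"dx": 0,"dy": 0,"dz": -2,"rx": 0,"ry": 0,"rz": 0,"gripper": 0}]'

```text
t: 17.4
tool_pos: [0.4162, 0.2156, 0.0413]
tcp_rot: [-2.221, -2.221, 0.003]
ft_force: [0.0, 0.7, -0.1]
grip_width: 0.0881
```

Force starts at about z = 41 mm and builds gently, with the hard stop at 34 mm. That looks like the button's own ~6 mm travel with a TCP z bias of about 4 mm. I'll confirm the spring slope at mid-depth, then make one more full press.

>>> apply_moves --deltas '[{"dx": 0,"dy": 0,"dz": 3,"rx": 0,"ry": 0,"rz": 0,"gripper": 0},{"dx": 0,"dy": 0,"dz": 4,"rx": 0,"ry": 0,"rz": 0,"gripper": 0},{"dx": 0,"dy": 0,"dz": 4,"rx": 0,"ry": 0,"rz": 0,"gripper": 0}]'

```text
t: 17.7
tool_pos: [0.4165, 0.2156, 0.0373]
tcp_rot: [-2.221, -2.221, 0.002]
ft_force: [-0.3, -0.4, 3.4]
grip_width: 0.088
```

>>> apply_moves --deltas '[{"dx": 0,"dy": 0,"dz": 2,"rx": 0,"ry": 0,"rz": 0,"gripper": 0},{"dx": 0,"dy": 0,"dz": 2,"rx": 0,"ry": 0,"rz": 0,"gripper": 0}]'

```text
t: 17.9
tool_pos: [0.4165, 0.2157, 0.0354]
tcp_rot: [-2.221, -2.221, 0.002]
ft_force: [-1.0, -0.4, 3.7]
grip_width: 0.0879
```

>>> apply_moves --deltas '[{"dx": 0,"dy": 0,"dz": 2,"rx": 0,"ry": 0,"rz": 0,"gripper": 0},{"dx": 0,"dy": 0,"dz": 2,"rx": 0,"ry": 0,"rz": 0,"gripper": 0}]'

```text
t: 18.1
tool_pos: [0.4166, 0.2157, 0.0343]
tcp_rot: [-2.221, -2.222, 0.002]
ft_force: [-5.5, -1.4, 15.6]
grip_width: 0.0881
```

The force is spring-like at 3–4 N down to z = 35 mm, then meets a hard stop at 34 mm, so the button was fully down. I'll lift away and check.

>>> apply_moves --deltas '[{"dx": 0,"dy": 0,"dz": -20,"rx": 0,"ry": 0,"rz": 0,"gripper": 0},{"dx": 0,"dy": 0,"dz": -65,"rx": 0,"ry": 0,"rz": 0,"gripper": 0},{"dx": 0,"dy": 0,"dz": -110,"rx": 0,"ry": 0,"rz": 0,"gripper": 0},{"dx": 0,"dy": 0,"dz": -155,"rx": 0,"ry": 0,"rz": 0,"gripper": 0},{"dx": 0,"dy": 0,"dz": -200,"rx": 0,"ry": 0,"rz": 0,"gripper": 0},{"dx": 0,"dy": -45,"dz": -220,"rx": 0,"ry": 0,"rz": 0,"gripper": 0},{"dx": 0,"dy": -90,"dz": -240,"rx": 0,"ry": 0,"rz": 0,"gripper": 0},{"dx": 0,"dy": -90,"dz": -240,"rx": 0,"ry": 0,"rz": 0,"gripper": 0},{"dx": 0,"dy": -90,"dz": -240,"rx": 0,"ry": 0,"rz": 0,"gripper": 0}]'

```text
t: 19.0
tool_pos: [0.3267, 0.2159, 0.274]
tcp_rot: [2.22, 2.222, 0.002]
ft_force: [0.3, 1.2, -1.1]
grip_width: 0.0883
```

Run:
```python
from h import *
print(arm.sense()['ft_force'])
p,d=shot('top'); P=cloud('top',p,d); q,e=shot('side'); save(np.vstack([cv2.resize(p[190:330,235:475],(800,466))[:,:],cv2.resize(q[300:345,270:400],(800,134*2))[:134]]),'end.png')
k=(d>0)&(abs(P[...,2]-.07)<.015)&(P[...,0]>.43)&(P[...,0]<.6)&(P[...,1]>-.15)&(P[...,1]<.16)
r=cv2.minAreaRect(P[k][:,:2].astype(np.float32)); print(k.sum(),cv2.boxPoints(r).round(4).tolist())
h=cv2.cvtColor(q,cv2.COLOR_RGB2HSV); S=cloud('side',q,e); g=(cv2.inRange(h,(50,100,40),(80,255,255))>0)&(e>0)&(abs(S[...,1]-.215)<.04)&(abs(S[...,0]-.47)<.04); print('btn z',np.median(S[g][:,2]),g.sum())
```

```text
[ 0.3373712   1.15838723 -1.05868149]
1962 [[0.47749999165534973, 0.11289999634027481], [0.49070000648498535, -0.08739999681711197], [0.5612000226974487, -0.0828000009059906], [0.5479999780654907, 0.11749999970197678]]
btn z 0.04010163134660916 75
```

View pics/end.png

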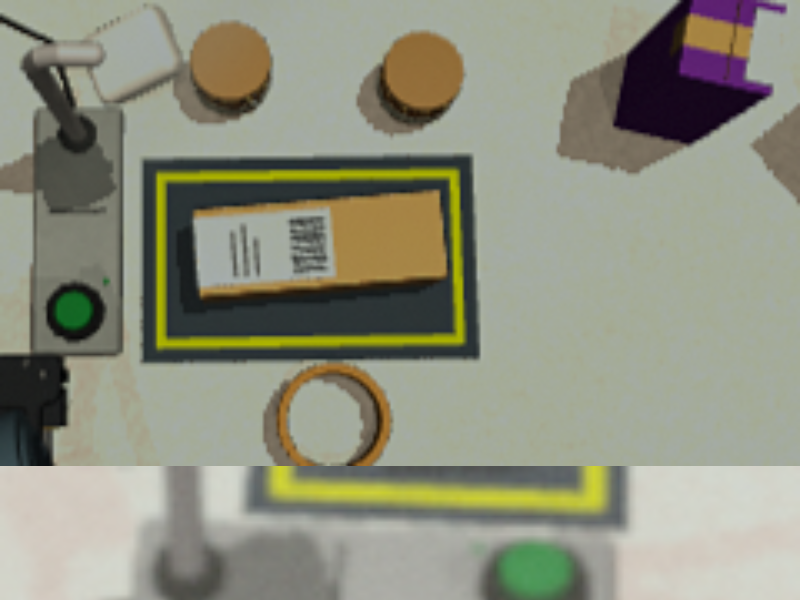

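The carton is label up inside the outline, the button is up (green at 73,310), the other goods look unmoved and the gripper is clear. Handing in.

```bash
python3 -c "
from bench import arm
print(arm.job_done())"
```

```text
the job is handed in; nothing more can be done
None
```

I slid the labelled carton upright to the near end of the mat and pushed it over near its top. It landed label up inside the yellow outline. I then pressed the green button to its stop and let it go, and handed in just after t = 19 s of the 51 s allowed. No verdict is reported on hand-in.

- **Carton:** in the last picture it measures x 0.478–0.561 and y −0.087–0.118. The outline is about x 0.439–0.589 and y −0.109–0.150, so it has at least 20 mm on every side. It lies about 4° off square. I tried to straighten it just before tipping, but that push did not turn it.
- **Button:** contact began at a tool height of about 41 mm, with 3–4 N of spring force down to 35 mm, then a hard stop at 34 mm. That is about 6–7 mm of travel. The last picture shows the button up, with its top at about 40 mm.
- **What disagreed:** all the button heights read about 4 mm above the nominal 36 mm released and 30 mm pressed. Because of that I first thought the closed fingers were resting on the collar, so I pressed again with one open fingertip. That press hit the same stop, so the first was most likely a full press too. The highest force I read on the stand was about 25 N.
- **Other goods:** the goods in the last close-up look unmoved. The jars and bottles beyond the stand and the blank carton were outside that view, and I did not check them again at the end. The gripper passed close to the purple look-alike without touching it.

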